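# Turn a labelled vase to the scanner and push it home under the hood

### The job

Stand the dark speckled vase upright on the scanning station's rubber plinth, midway across it, with its barcode label squarely facing the scanner's red window, pushed in under the clear hood until the orange pad is pressed all the way back, and leave it there. Push gently, do not knock the scanner or its hood, do not tip the vase over, and leave the teal and the clay vase standing where they are.

Things in the scene. Friction and masses are not known exactly. Their poses are not given: they have to be found in the camera images.
- vase: Dark speckled vase, loose, upright, 0.4-0.85 kg, 110 mm tall: foot 48 mm across, straight body 52 mm across from 6 to 84 mm height, neck 36 mm above. White barcode label on its side; white tape runs from it over the shoulder to the mouth, seen from above. Origin: centre of underside, z up, +x out through the label. Starts in any of the three vases' places, label 100-180 degrees off the scanner.
- label (a point): Middle of the white barcode label (26 mm wide, 36 mm high) on the vase's surface: 26.5 mm from the vase's axis, 58 mm above its underside.
- scanner: Fixed scanning station. Origin: on the bench, on its centre line; +x leads from the robot's side to the reader, z up. Black rubber plinth 15 mm high, 150 mm wide, from x = -100 to +90 mm. Grey reader tower 120 mm wide, x = +10 to +90 mm, 225 mm high, red window in its near face. Clear hood and pad: see lip and pad.
- window (a point): Middle of the scanner's red window: x = +6 mm, y = 0, 93 mm above the bench in the scanner's frame.
- lip (a point): Middle of the lower edge of the hood's aluminium lip: x = -85 mm, y = 0, 170 mm above the bench in the scanner's frame. The clear hood, 140 mm wide, runs from here back to the tower; no posts or side walls. The vase ends up more than half under it, so the gripper must come from the robot's side, tilted some 35 to 50 degrees from vertical.
- pad (a joint): Press of the sprung orange pad: 0 out, 0.008 m fully back (spring under 2 N, then rigid). 56 mm wide, 20-42 mm above bench, on an aluminium stop (70 mm wide, top 45 mm above bench) in front of the tower. The stop's place varies, unreported: pressed fully back, the pad's face is at scanner x = -44 to -32 mm, the vase's axis then at -70 to -58 mm. Find it by touch.
- teal_vase: Teal vase, no label, same shape and size, loose. Origin: centre of the underside. A bystander.
- clay_vase: Terracotta vase, no label, same shape and size, loose. Origin: centre of the underside. A bystander.

How it is judged (in metres and radians):
At the end, for the whole second after the job is handed in: The vase stands upright (within 5 degrees) and still on the plinth, within 12 mm of its centre line, the label facing the red window within 15 degrees, the pad still pressed at least 5 of its 8 mm; the teal and the clay vase are within 30 mm of where they were (angle between the x axis of vase and the x axis of scanner, either way round below 0.26 rad and distance between label and window below 0.08 m and y of vase in the frame of scanner between -0.012 and 0.012 m and z of vase in the frame of scanner between 0.011 and 0.019 m and angle between vase's own z axis and vertical below 0.08 rad and value of joint pad above 0.005 m and linear speed of vase below 0.02 m/s and distance of each of teal_vase, clay_vase from where it was at the start of the episode below 0.03 m); the robot touches nothing.
It fails at once if the vase is pressed on the scanning station with more than 40 N (contact force between vase and scanner above 40 N).
It fails at once if the robot knocks the scanning station (more than 15 N) (contact force between the arm and scanner above 15 N).
It fails at once if the speckled vase is tipped over (angle between vase's own z axis and vertical above 0.7 rad).
It fails at once if another vase is tipped over (angle between any of teal_vase, clay_vase's own z axis and vertical above 0.5 rad).
It also fails if it takes over 54 s, if anything falls off the work surface, if the arm or the gripper's body presses on something with over 40 N, if the wrist force passes 120 N, or if a joint passes its speed limit or range.

### The arm

A 6-joint arm with a two-finger parallel gripper is mounted at the origin on the work surface. World frame = base frame: x ahead of the robot, y to its left, z up, the work surface at z = 0. Lengths are in mm, angles in rad, forces in N, time in s.
With the tool pointing down it reaches from about 250 to 725 mm from the base axis. Payload 4 kg.
Tool frame: the origin (TCP) lies midway between the tips of the shut fingers; the grasp point (between the pads) lies 19 mm behind it; z points along the fingers, y is the line along which they close (so a half turn about z gives the same grasp; the last joint's range is limited). The gripper opens to 85 mm and grips with 20 to 120 N. Pads are 22 mm wide; open, the fingers measure 114 mm over their backs; the gripper's body (76 mm by 85 mm) begins 54 mm behind the grasp point. The pads swing forward as they close: fully open they stand 13 mm farther back than shut.
Start: joints at [1.227, 0.241, 0.005, 1.335, 0, 1.571], TCP at [168.532, 470.74, 231.306] pointing down, gripper open.
Joint ranges: [-2.72, 2.72], [-1.05, 1.87], [-1.09, 1.28], [-1.99, 2.15], [-1.42, 1.44], [-3.14, 3.14]. Speed limits (rad/s): [2.79, 2.79, 3.14, 3.14, 3.14, 3.14].

### API

Orientations are given as a unit quaternion [x, y, z, w].
In Python, from plant import r gives the robot as it stands.
- The arm moves only by the shell command python3 -m inch 'ROWS' [OPENING] [FORCE]. ROWS is JSON, a list of rows, each a list of 6 numbers: the shift along the tool's x, y, z in m, then the turn, a rotation vector about the tool's x, y, z in degrees. In form: [[x, y, z, rx, ry, rz], ...]. A call has 1 to 12 rows; each row shifts and turns the commanded pose from where the row before left it, along the tool's axes as they then stand; what a row does not reach is not made up. A row lasts 1/12 s, in which the tool goes at most 41.7 mm and 7.16 degrees, less where a joint would pass 70% of its speed; a pose out of reach is approached as far as the arm can. A call with a gripper value outside its range is refused whole. OPENING is the finger opening in m, from 0 to 0.0854, set as the call begins (- or left out, the last holds). The fingers move at their own pace and stop on an object; FORCE is the grip in N (left out, the last holds). Time passes only in rows, so rows that do not move let the fingers close. It gives the time, the measured TCP pose, the force, the opening and the grip force at its end, in the units of the state.
- r.read_state(): the state, without advancing time (a new reading comes with each control period).
- r.read_camera(name): name is "scene" or "top" or "wrist"; returns (picture, depth): 384x512x3 uint8, red, green, blue; 384x512 float32, mm along the optical axis (not along the pixel's ray), 0 where there is no reading.
- r.camera_model(name): a dict with "K" (3x3 intrinsics, pixels), "cam_to_world" (4x4, takes a point from camera to world coordinates). Camera axes: x right, y up, looking along -z (the intrinsics and any distortion apply to the point x, -y, -z); pixel columns grow to the right and rows downward; lengths in mm; the calibration is good to about 2 mm. A picture is of the moment at which its call begins: read the wrist's pose just before it. camera_model takes no time and is no camera call; for the wrist camera it gives the pose at the moment of the call.
- r.job_done(): hands the job in; it is judged then, once.
The state is a dict: "time_s": time; "joint_pos": joint angles; "joint_vel": joint speeds; "joint_efforts": joint torques, N m; "position": TCP position; "tool_rot": TCP orientation; "ft_force": force on the tool from outside, world axes, zero at the start; "ft_torque": the same for the moment, N m; "grip_width": finger opening in mm; "grip_force": force on a finger pad.
Only numpy, scipy, OpenCV 4.12 (cv2) and the standard library are available. Lean on these libraries where they do the work, as an engineer would, in place of code of your own. Each camera call takes 0.05 s, during which the arm holds its last target. There are 200 camera calls.

## Working session

There is one attempt and no reset: what is moved stays moved. The work goes in short steps, Python scripts to look and compute and a shell command to move; the robot and the scene stay as the last step left them, time stands still between calls to the robot, and variables do not carry over. Pictures are saved under pics/ and viewed, at most 12 in all, crops included, and the job is handed in when it is done.

```bash
ls; mkdir -p pics
python3 - <<'E'
from plant import r
import cv2,numpy as np
s=r.read_state();print({k:np.round(v,3).tolist() for k,v in s.items()})
for n in("top","scene"):
    m=r.camera_model(n);p,d=r.read_camera(n)
    cv2.imwrite(f"pics/{n}0.png",p[:,:,::-1]);np.savez(f"{n}0.npz",p=p,d=d,K=m["K"],T=m["cam_to_world"])
    print(n,np.round(m["K"],1).tolist(),np.round(m["cam_to_world"],3).tolist(),[k for k in m])
E
```

```text
pics
{'time_s': 0.0, 'joint_pos': [1.227, 0.241, 0.004, 1.335, -0.0, 1.571], 'joint_vel': [0.001, 0.0, -0.0, 0.001, -0.0, -0.001], 'joint_efforts': [0.001, -37.232, 25.241, 0.017, 0.0, 0.0], 'position': [168.338, 470.164, 230.433], 'tool_rot': [0.171, 0.985, -0.001, -0.0], 'ft_force': [0.377, -0.402, 0.321], 'ft_torque': [-0.012, -0.019, 0.002], 'grip_force': 0.0, 'grip_width': 85.197}
top [[384.1, 0.0, 262.4], [0.0, 384.1, 187.4], [0.0, 0.0, 1.0]] [[0.094, 0.975, -0.203, 457.544], [-0.996, 0.092, -0.02, -52.537], [-0.0, 0.204, 0.979, 929.051], [0.0, 0.0, 0.0, 1.0]] ['K', 'cam_to_world']
scene [[365.5, 0.0, 256.0], [0.0, 365.5, 190.3], [0.0, 0.0, 1.0]] [[-0.999, -0.02, 0.048, 659.025], [0.049, -0.685, 0.727, 518.367], [0.018, 0.729, 0.685, 622.808], [0.0, 0.0, 0.0, 1.0]] ['K', 'cam_to_world']
```

View pics/top0.png

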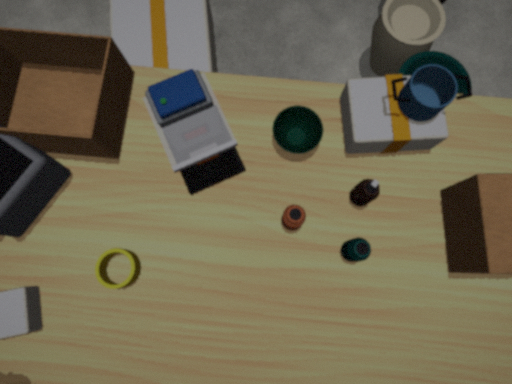

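View pics/scene0.png

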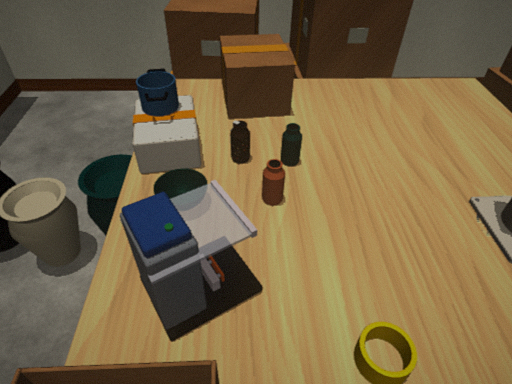

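```bash
cat > h.py <<'E'
import numpy as np,cv2
def load(n):
    z=np.load(n);return z["p"],z["d"],z["K"],z["T"]
def cloud(d,K,T):
    v,u=np.mgrid[:d.shape[0],:d.shape[1]]
    P=np.stack([(u-K[0,2])/K[0,0]*d,-(v-K[1,2])/K[1,1]*d,-d],-1)
    return P@T[:3,:3].T+T[:3,3]
def ray(u,v,z,K,T):
    D=T[:3,:3]@np.array([(u-K[0,2])/K[0,0],-(v-K[1,2])/K[1,1],-1.])
    return T[:3,3]+D*(z-T[2,3])/D[2]
E
python3 - <<'E'
from h import *
p,d,K,T=load("top0.npz");C=cloud(d,K,T)
np.set_printoptions(precision=1,suppress=True)
for n,(u0,u1,v0,v1) in dict(clay=(275,312,198,236),dark=(343,388,172,214),teal=(335,378,230,270)).items():
    S=C[v0:v1,u0:u1].reshape(-1,3)
    for lo,hi in((100,120),(30,80)):
        Q=S[(S[:,2]>lo)&(S[:,2]<hi)];print(n,lo,len(Q),Q.mean(0),Q.min(0),Q.max(0))
w=C[60:195,130:250].reshape(-1,3);
for lo,hi in((212,240),(160,195),(8,22)):
    Q=w[(w[:,2]>lo)&(w[:,2]<hi)];b=cv2.minAreaRect(Q[:,:2].astype(np.float32));print(lo,len(Q),Q[:,2].mean(),b,cv2.boxPoints(b).tolist())
for q in((191,192),(245,172)):print(ray(*q,15,K,T))
g=p[:,:,::-1]
a=cv2.resize(g[172:214,335:395],(600,420),interpolation=2);b=cv2.resize(g[60:200,140:250],(330,420),interpolation=2)
a=cv2.resize(a,(460,322));b=cv2.resize(b,(253,322))
o=np.hstack([a,b]);cv2.imwrite("pics/c1.png",cv2.convertScaleAbs(o,alpha=1.6))
E
```

```text
clay 100 213 [ 576.1 -111.3  110.2] [ 559.  -128.7  106.6] [593.8 -94.1 114.7]
clay 30 53 [ 557.2 -102.6   54.7] [ 550.7 -129.1   30.4] [580.  -85.5  78.9]
dark 100 220 [ 650.4 -271.7  109.7] [ 632.5 -289.4  101.1] [ 667.6 -254.2  114. ]
dark 30 141 [ 637.7 -256.9   55.5] [ 624.5 -288.6   30.3] [ 667.8 -245.8   79.5]
teal 100 231 [ 516.9 -256.8  109.5] [ 500.4 -274.9  100.3] [ 534.2 -240.4  113.9]
teal 30 107 [ 510.5 -238.6   55.6] [ 491.3 -260.3   30.6] [ 540.2 -231.3   79.3]
212 1760 223.30477892049288 ((780.7062377929688, 150.1522216796875), (72.46273040771484, 99.9045181274414), 30.01302719116211) [[724.3471069335938, 175.2836456298828], [774.3190307617188, 88.77516174316406], [837.0653686523438, 125.02079772949219], [787.0934448242188, 211.52928161621094]]
160 3597 180.83772868972198 ((739.5604248046875, 126.48837280273438), (175.74642944335938, 140.20669555664062), 30.026805877685547) [[628.4004516601562, 143.21102905273438], [698.5606079101562, 21.82129669189453], [850.7203979492188, 109.76571655273438], [780.5602416992188, 231.15545654296875]]
8 1596 14.660540066398957 ((801.8204345703125, 180.69619750976562), (381.6095275878906, 154.1765594482422), 35.99856185913086) [[602.1434936523438, 130.9147186279297], [692.7631225585938, 6.1809844970703125], [1001.4973754882812, 230.47767639160156], [910.8777465820312, 355.21142578125]]
[619.9 137.1  15. ]
[681.9  11.9  15. ]
```

View pics/c1.png

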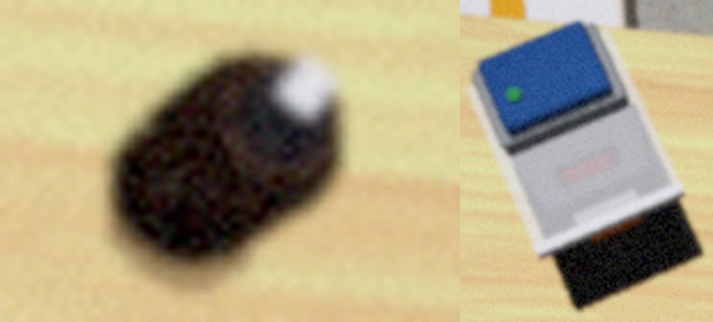

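Run:
```python
from h import *
from plant import r
from scipy.spatial.transform import Rotation as R
np.set_printoptions(precision=2,suppress=True)
p,d,K,T=load("top0.npz");C=cloud(d,K,T)
c=np.array([650.4,-271.7])
g=p.astype(int);m=np.zeros(d.shape,bool);m[172:214,350:392]=(g.min(2)>110)[172:214,350:392]&((g.max(2)-g.min(2))<40)[172:214,350:392]
v,u=np.nonzero(m);print(len(v),list(zip(u,v,g.mean(2)[m].astype(int),C[m][:,2].astype(int))))
w=g.min(2)[m]-90.
for z in(110,95,84):
    q=ray((u*w).sum()/w.sum(),(v*w).sum()/w.sum(),z,K,T)[:2]-c;print(z,q,np.hypot(*q),np.degrees(np.arctan2(q[1],q[0])))
Q=C[172:214,343:388].reshape(-1,3);Q=Q[(Q[:,2]>104)][:,:2].astype(np.float32);print(cv2.minEnclosingCircle(Q))
s=r.read_state();W=r.camera_model("wrist")["cam_to_world"];B=R.from_quat(s["tool_rot"]).as_matrix()
print(B, B.T@(W[:3,3]-s["position"]),B.T@W[:3,:3])
```

```text
35 [(np.int64(375), np.int64(179), np.int64(126), np.int64(0)), (np.int64(376), np.int64(179), np.int64(127), np.int64(0)), (np.int64(374), np.int64(180), np.int64(127), np.int64(112)), (np.int64(375), np.int64(180), np.int64(135), np.int64(109)), (np.int64(376), np.int64(180), np.int64(133), np.int64(109)), (np.int64(377), np.int64(180), np.int64(129), np.int64(1)), (np.int64(373), np.int64(181), np.int64(116), np.int64(109)), (np.int64(374), np.int64(181), np.int64(132), np.int64(110)), (np.int64(375), np.int64(181), np.int64(137), np.int64(112)), (np.int64(376), np.int64(181), np.int64(138), np.int64(109)), (np.int64(377), np.int64(181), np.int64(134), np.int64(112)), (np.int64(378), np.int64(181), np.int64(129), np.int64(-1)), (np.int64(373), np.int64(182), np.int64(131), np.int64(111)), (np.int64(374), np.int64(182), np.int64(137), np.int64(113)), (np.int64(375), np.int64(182), np.int64(142), np.int64(108)), (np.int64(376), np.int64(182), np.int64(141), np.int64(112)), (np.int64(377), np.int64(182), np.int64(136), np.int64(110)), (np.int64(378), np.int64(182), np.int64(132), np.
[... 752 characters left out ...]
3)), (np.int64(377), np.int64(184), np.int64(114), np.int64(111)), (np.int64(373), np.int64(185), np.int64(119), np.int64(111)), (np.int64(374), np.int64(185), np.int64(130), np.int64(112)), (np.int64(375), np.int64(185), np.int64(132), np.int64(111)), (np.int64(376), np.int64(185), np.int64(118), np.int64(110))]
110 [11.59 -8.35] 14.279506449460616 -35.773906419484675
95 [ 15.33 -12.51] 19.788873306205055 -39.2264607253514
84 [ 18.08 -15.57] 23.85641801865902 -40.74119913578218
((560.3878784179688, -169.33773803710938), 155.62503051757812)
[[-0.94  0.34 -0.  ]
 [ 0.34  0.94 -0.  ]
 [ 0.   -0.   -1.  ]] [  75.57    1.15 -140.81] [[-0.    0.95  0.3 ]
 [ 1.    0.   -0.  ]
 [-0.    0.3  -0.95]]
```

```bash
cat >> h.py <<'E'
from scipy.spatial.transform import Rotation as R
def tool(az,th):   # tool z tilted th from vertical towards azimuth az, tool x back/down
    a,t=np.radians([az,th]);z=np.array([np.sin(t)*np.cos(a),np.sin(t)*np.sin(a),-np.cos(t)])
    y=np.array([-np.sin(a),np.cos(a),0]); y=-y
    x=np.cross(y,z); 
    if x[2]>0 or (th==0 and x[:2]@[np.cos(a),np.sin(a)]>0): y=-y;x=-x
    return R.from_matrix(np.c_[x,y,z])
def rows(p0,q0,p1,R1,N):
    R0=q0 if isinstance(q0,R) else R.from_quat(q0)
    w=(R0.inv()*R1).as_rotvec()/N; D=R.from_rotvec(w)
    S=np.zeros((3,3));A=R.identity()
    for _ in range(N): S+=A.as_matrix();A=A*D
    v=np.linalg.solve(S,R0.inv().apply(np.array(p1)-p0))/1000
    print(N,"rows of",np.round(v,4).tolist(),np.round(np.degrees(w),2).tolist())
def go(p1,R1,N):
    from plant import r
    s=r.read_state();print(s["time_s"],np.round(s["position"],1),np.round(s["ft_force"],1),s["grip_width"]);rows(s["position"],s["tool_rot"],p1,R1,N)
E
python3 -c "
from h import *
print(tool(-42,0).as_matrix().round(2).tolist(),tool(-42,50).as_matrix().round(2).tolist())
go([600,-230,250],tool(-42,0),24)
rows([600,-230,250],tool(-42,0),[578,-206.6,146],tool(-42,50),10)"
```

```text
[[-0.74, 0.67, 0.0], [0.67, 0.74, 0.0], [0.0, 0.0, -1.0]] [[-0.48, 0.67, 0.57], [0.43, 0.74, -0.51], [-0.77, -0.0, -0.64]]
0.1 [168.3 470.2 230.5] [ 1.   0.  -0.4] 85.46141309240393
24 rows of [-0.0305, -0.0162, -0.0008] [-0.0, 0.0, 0.93]
10 rows of [0.0072, 0.0003, 0.0087] [0.0, -5.0, 0.0]
```

```bash
python3 -m inch '[[-0.0305,-0.0162,-0.0008,0,0,0.93],[-0.0305,-0.0162,-0.0008,0,0,0.93],[-0.0305,-0.0162,-0.0008,0,0,0.93],[-0.0305,-0.0162,-0.0008,0,0,0.93],[-0.0305,-0.0162,-0.0008,0,0,0.93],[-0.0305,-0.0162,-0.0008,0,0,0.93],[-0.0305,-0.0162,-0.0008,0,0,0.93],[-0.0305,-0.0162,-0.0008,0,0,0.93],[-0.0305,-0.0162,-0.0008,0,0,0.93],[-0.0305,-0.0162,-0.0008,0,0,0.93],[-0.0305,-0.0162,-0.0008,0,0,0.93],[-0.0305,-0.0162,-0.0008,0,0,0.93]]' 0.085 40
python3 -m inch '[[-0.0305,-0.0162,-0.0008,0,0,0.93],[-0.0305,-0.0162,-0.0008,0,0,0.93],[-0.0305,-0.0162,-0.0008,0,0,0.93],[-0.0305,-0.0162,-0.0008,0,0,0.93],[-0.0305,-0.0162,-0.0008,0,0,0.93],[-0.0305,-0.0162,-0.0008,0,0,0.93],[-0.0305,-0.0162,-0.0008,0,0,0.93],[-0.0305,-0.0162,-0.0008,0,0,0.93],[-0.0305,-0.0162,-0.0008,0,0,0.93],[-0.0305,-0.0162,-0.0008,0,0,0.93],[-0.0305,-0.0162,-0.0008,0,0,0.93],[-0.0305,-0.0162,-0.0008,0,0,0.93]]'
python3 - <<'E'
from h import *
from plant import r
s=r.read_state();m=r.camera_model("wrist");p,d=r.read_camera("wrist")
print(s["time_s"],s["position"],s["joint_pos"])
np.savez("w1.npz",p=p,d=d,K=m["K"],T=m["cam_to_world"]);cv2.imwrite("pics/w1.png",p[:,:,::-1])
E
```

```text
time_s: 1.1
position: [419.2, 139.5, 240.6]
tool_rot: [0.266, 0.964, -0.0, -0.0]
ft_force: [0.1, 0.7, -0.2]
grip_width: 85.1
grip_force: 0.0
time_s: 2.1
position: [600.6, -232.1, 249.7]
tool_rot: [0.359, 0.933, 0.0, -0.001]
ft_force: [1.1, -0.6, -0.5]
grip_width: 85.0
grip_force: 0.0
2.1 [ 600.60835105 -232.05969854  249.74782825] [-3.68759087e-01  5.38628146e-01  4.93902591e-01  1.52737543e+00
  1.14155791e-04  3.65491133e-01]
```

View pics/w1.png

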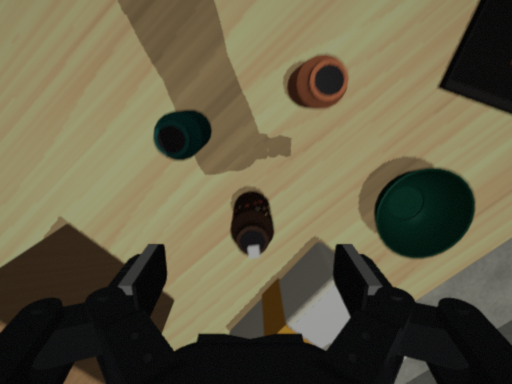

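Run:
```python
from h import *
np.set_printoptions(precision=1,suppress=True)
p,d,K,T=load("w1.npz");C=cloud(d,K,T);print(K)
def pk(n,b,lo,hi):
    u0,u1,v0,v1=b;S=C[v0:v1,u0:u1].reshape(-1,3);Q=S[(S[:,2]>lo)&(S[:,2]<hi)]
    a=cv2.minEnclosingCircle(Q[:,:2].astype(np.float32));print(n,len(Q),Q.mean(0),a);return Q[:,:2].mean(0)
c=pk("dark",(225,280,185,262),104,116)
pk("clay",(285,355,50,112),104,116);pk("teal",(150,215,105,165),104,116)
g=p.astype(int);m=np.zeros(d.shape,bool);B=np.s_[235:262,235:272];m[B]=(g.min(2)>90)[B]&((g.max(2)-g.min(2))<40)[B]
v,u=np.nonzero(m);print(len(u),u.min(),u.max(),v.min(),v.max())
for vv in range(v.min(),v.max()+1,2):
    uu=u[v==vv];
    if len(uu):
      for z in(110,):
        q=ray(uu.mean(),vv,z,K,T)[:2]-c;print(vv,len(uu),C[vv,int(uu.mean())],q,np.degrees(np.arctan2(q[1],q[0])))
X=C.reshape(-1,3);ax=c
D=np.hypot(*(X[:,:2]-ax).T);k=(X[:,2]>25)&(X[:,2]<200)&(D>40)&(D<140)
pp,dd,KK,TT=load("top0.npz");X=cloud(dd,KK,TT).reshape(-1,3);D=np.hypot(*(X[:,:2]-ax).T);k=(X[:,2]>25)&(X[:,2]<250)&(D>40)&(D<150)
H,xe,ye=np.histogram2d(X[k,0]-ax[0],X[k,1]-ax[1],bins=[np.arange(-150,151,25)]*2);print(H.astype(int))
```

```text
[[288.8   0.  249.7]
 [  0.  288.8 192.2]
 [  0.    0.    1. ]]
dark 818 [ 652.  -272.6  108.9] ((653.912353515625, -273.2983703613281), 19.278194427490234)
clay 1264 [ 578.  -112.4  108.8] ((578.7127075195312, -112.17191314697266), 17.921018600463867)
teal 1071 [ 518.9 -257.7  108.6] ((518.9556884765625, -258.31634521484375), 17.802982330322266)
171 238 271 241 259
241 1 [ 714.2 -289.6   -2.2] [13.9 14.2] 45.59906477273071
245 6 [ 658.  -274.4  109.9] [ 6.3 -1.3] -12.081374688924486
247 11 [ 658.2 -277.4  110.2] [ 6.3 -4.9] -38.34396727864075
249 14 [ 658.9 -281.   109.4] [ 7.3 -7.4] -45.580923509955234
251 12 [ 662.4 -281.2  108.7] [10.2 -7.8] -37.26668911269651
253 12 [ 664.1 -282.7  109.1] [12.  -9.4] -38.00135402600273
255 13 [ 666.3 -283.2  110. ] [ 14.2 -10.6] -36.77817599690078
257 12 [ 715.8 -327.4   -1.2] [ 15.7 -12.7] -38.94362256228933
259 5 [ 715.4 -333.2   -1.5] [ 14.9 -17.2] -48.95905931419698
[[  0   0   0   0   0  15 137 148   0   0   0   0]
 [  0   0   0   0   0   3  63  51   0   0   0   0]
 [  0   0   0   0   0   0   0   0   0   0   0   0]
 [  0   0   0   0   0   0   0   0   0   0   0   0]
 [  0   0   0   0   0   0   0   0   0   0   0   0]
 [  0   0   0   0   0   0   0   0   0   0   0   0]
 [  0   0   0   0   0   0   0   0   0   0   0   0]
 [  0   0   0   0   0   0   0   0   0   0   0   0]
 [  0   0   0   0   0   0   0   0   0   0   0   0]
 [  0   0   0   0   0   0   0   0   0   0   0   0]
 [  0   0  68 140 163 171 185 210   0   0   0   0]
 [  0   0   3  52  94 113 110 132   0   0   0   0]]
```

```bash
python3 -c "
from h import *
go([578.9,-207.1,146],tool(-42,50),10)"
python3 -m inch '[[0.007,0.001,0.009,0,-5,0],[0.007,0,0.009,0,-5,0],[0.007,0,0.009,0,-5,0],[0.007,0,0.009,0,-5,0],[0.007,0,0.009,0,-5,0],[0.007,0,0.009,0,-5,0],[0.007,0,0.009,0,-5,0],[0.007,0,0.009,0,-5,0],[0.007,0,0.009,0,-5,0],[0.007,0,0.009,0,-5,0],[0,0,0,0,0,0]]' 0.085 40
python3 -c "
from h import *
go([664.3,-284,49.2],tool(-42,50),10)"
```

```text
2.15 [ 601.9 -238.5  248.1] [ 2.6 -2.7  1. ] 85.17087235933006
10 rows of [0.0077, 0.0008, 0.0082] [-0.04, -4.99, -0.03]
time_s: 3.07
position: [573.2, -208.0, 138.0]
tool_rot: [0.324, 0.851, -0.15, 0.384]
ft_force: [-2.3, 0.4, -1.2]
grip_width: 85.2
grip_force: 0.0
3.0667 [ 573.2 -208.   138. ] [-2.3  0.4 -1.2] 85.21423592345955
10 rows of [-0.001, 0.0005, 0.0148] [-0.02, -0.13, 0.04]
```

```bash
python3 -m inch '[[-0.003,0.002,0.006,0,-0.5,0],[-0.004,0.002,0.012,0,-0.5,0],[-0.003,0.001,0.015,0,-0.3,0],[0,0,0.016,0,0,0],[0,0,0.016,0,0,0],[0,0,0.016,0,0,0],[0,0,0.016,0,0,0],[0,0,0.016,0,0,0],[0,0,0.01,0,0,0],[0,0,0.005,0,0,0],[0,0,0,0,0,0]]'
python3 -c "
from h import *
go([664.3,-284,49.2],tool(-42,50),2)"
```

```text
time_s: 3.98
position: [662.5, -277.9, 71.7]
tool_rot: [0.325, 0.844, -0.153, 0.399]
ft_force: [0.1, 0.5, 0.1]
grip_width: 84.9
grip_force: 0.0
3.9833 [ 662.5 -277.9   71.7] [0.1 0.5 0.1] 84.86599928449512
2 rows of [0.0069, -0.0017, 0.0093] [-0.02, 0.28, -0.03]
```

```bash
python3 -m inch '[[0.005,-0.001,0.004,0,0.3,0],[0.005,-0.001,0.006,0,0.2,0],[0.004,-0.001,0.005,0,0,0],[0,0,0.003,0,0,0],[0,0,0,0,0,0],[0,0,0,0,0,0]]'
python3 -c "
from h import *
go([664.3,-284,49.2],tool(-42,50),1)"
```

```text
time_s: 4.48
position: [662.6, -282.1, 48.7]
tool_rot: [0.325, 0.846, -0.152, 0.394]
ft_force: [-0.5, 0.0, 0.7]
grip_width: 84.9
grip_force: 0.0
4.4833 [ 662.6 -282.1   48.7] [-0.5  0.   0.7] 84.90027257413368
1 rows of [-0.002, -0.0003, 0.0016] [-0.01, 0.0, 0.02]
```

Good enough; close and check.

```bash
python3 -m inch '[[-0.001,0,0.002,0,0,0],[0,0,0,0,0,0],[0,0,0,0,0,0],[0,0,0,0,0,0],[0,0,0,0,0,0],[0,0,0,0,0,0],[0,0,0,0,0,0],[0,0,0,0,0,0],[0,0,0,0,0,0],[0,0,0,0,0,0],[0,0,0,0,0,0],[0,0,0,0,0,0]]' 0.04 40
python3 - <<'E'
from h import *
from plant import r
m=r.camera_model("wrist");p,d=r.read_camera("wrist");cv2.imwrite("pics/w2.png",p[:,:,::-1])
E
```

```text
time_s: 5.48
position: [664.3, -284.2, 49.2]
tool_rot: [0.325, 0.846, -0.152, 0.395]
ft_force: [-3.6, -1.3, 4.8]
grip_width: 51.3
grip_force: 42.3
```

View pics/w2.png

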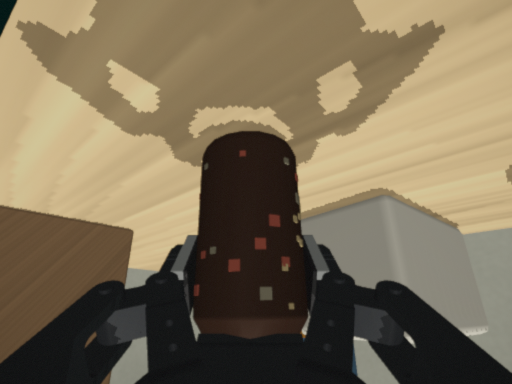

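```bash
cat >> h.py <<'E'
def vt(sx,sy,z,az=26):
    a=np.radians(30);u=np.array([np.cos(a),np.sin(a)]);b=np.array([737.3,124.7])+sx*u+sy*np.array([-u[1],u[0]])
    k=np.radians(az);return np.r_[b+17.8*np.array([np.cos(k),np.sin(k)]),49.2+z]
E
python3 -c "
from h import *
go([664.3,-284,189],tool(-42,50),8)
rows([664.3,-284,189],tool(-42,50),vt(-180,0,140),tool(26,50),24)
"
```

```text
5.5333 [ 664.3 -284.1   49.2] [-5.   0.1  5.2] 50.935235127479736
8 rows of [-0.0134, 0.0, -0.0112] [-0.01, 0.01, -0.0]
24 rows of [0.0034, 0.0138, -0.004] [-2.17, 0.0, -1.82]
```

```bash
python3 -m inch '[[-0.007,0,-0.006,0,0,0],[-0.0134,0,-0.0112,0,0,0],[-0.0134,0,-0.0112,0,0,0],[-0.0134,0,-0.0112,0,0,0],[-0.0134,0,-0.0112,0,0,0],[-0.0134,0,-0.0112,0,0,0],[-0.0134,0,-0.0112,0,0,0],[-0.0134,0,-0.0112,0,0,0],[-0.006,0,-0.005,0,0,0],[0,0,0,0,0,0]]'
python3 -c "
from h import *
go(vt(-180,0,140),tool(26,50),24)
"
```

```text
time_s: 6.37
position: [665.0, -283.2, 189.2]
tool_rot: [0.324, 0.846, -0.151, 0.395]
ft_force: [0.5, 0.5, -4.1]
grip_width: 50.9
grip_force: 43.3
6.3667 [ 665.  -283.2  189.2] [ 0.5  0.5 -4.1] 50.91150571923479
24 rows of [0.0034, 0.0137, -0.0041] [-2.17, 0.0, -1.82]
```

```bash
python3 -m inch '[[0.0034,0.0137,-0.0041,-2.17,0,-1.82],[0.0034,0.0137,-0.0041,-2.17,0,-1.82],[0.0034,0.0137,-0.0041,-2.17,0,-1.82],[0.0034,0.0137,-0.0041,-2.17,0,-1.82],[0.0034,0.0137,-0.0041,-2.17,0,-1.82],[0.0034,0.0137,-0.0041,-2.17,0,-1.82],[0.0034,0.0137,-0.0041,-2.17,0,-1.82],[0.0034,0.0137,-0.0041,-2.17,0,-1.82],[0.0034,0.0137,-0.0041,-2.17,0,-1.82],[0.0034,0.0137,-0.0041,-2.17,0,-1.82],[0.0034,0.0137,-0.0041,-2.17,0,-1.82],[0.0034,0.0137,-0.0041,-2.17,0,-1.82]]'
python3 -m inch '[[0.0034,0.0137,-0.0041,-2.17,0,-1.82],[0.0034,0.0137,-0.0041,-2.17,0,-1.82],[0.0034,0.0137,-0.0041,-2.17,0,-1.82],[0.0034,0.0137,-0.0041,-2.17,0,-1.82],[0.0034,0.0137,-0.0041,-2.17,0,-1.82],[0.0034,0.0137,-0.0041,-2.17,0,-1.82],[0.0034,0.0137,-0.0041,-2.17,0,-1.82],[0.0034,0.0137,-0.0041,-2.17,0,-1.82],[0.0034,0.0137,-0.0041,-2.17,0,-1.82],[0.0034,0.0137,-0.0041,-2.17,0,-1.82],[0.0034,0.0137,-0.0041,-2.17,0,-1.82],[0.0034,0.0137,-0.0041,-2.17,0,-1.82]]'
python3 -m inch '[[0,0,0,0,0,0]]'
python3 - <<'E'
from h import *
go(vt(-165,0,20),tool(26,50),10)
from plant import r
for n in("scene","top"):
    p,d=r.read_camera(n);m=r.camera_model(n);np.savez(n+"1.npz",p=p,d=d,K=m["K"],T=m["cam_to_world"])
    cv2.imwrite(f"pics/{n}1.png",p[:,:,::-1])
E
```

```text
time_s: 7.37
position: [678.0, -109.2, 184.1]
tool_rot: [0.062, 0.906, -0.029, 0.419]
ft_force: [0.3, 0.1, -4.7]
grip_width: 50.9
grip_force: 43.2
time_s: 8.37
position: [594.0, 42.5, 185.3]
tool_rot: [-0.204, 0.884, 0.096, 0.409]
ft_force: [-0.9, -0.9, -6.3]
grip_width: 51.1
grip_force: 43.2
time_s: 8.45
position: [593.0, 42.6, 184.6]
tool_rot: [-0.204, 0.885, 0.096, 0.408]
ft_force: [-1.7, -0.5, -6.1]
grip_width: 51.0
grip_force: 43.5
8.45 [593.   42.6 184.6] [-1.7 -0.5 -6.1] 51.018710905961164
10 rows of [0.0076, -0.0001, 0.0089] [0.02, -0.04, -0.02]
```

View pics/scene1.png

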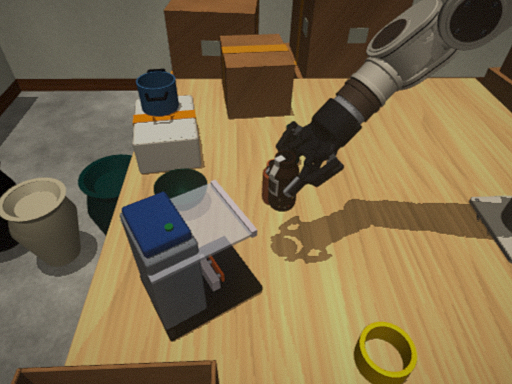

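Run:
```python
from h import *
np.set_printoptions(precision=1,suppress=True)
def proj(P,K,T):
    c=T[:3,:3].T@(np.array(P)-T[:3,3]);return K[0,2]+K[0,0]*c[0]/-c[2],K[1,2]-K[1,1]*c[1]/-c[2]
c=np.array([577,34.8])
out=[]
for n in("top1","scene1"):
    p,d,K,T=load(n+".npz");C=cloud(d,K,T)
    u,v=map(int,proj([*c,190 if n=="scene1" else 245],K,T));print(n,u,v)
    out.append(cv2.resize(cv2.convertScaleAbs(p[max(0,v-32):v+32,u-32:u+32,::-1],alpha=1.7),(390,390),interpolation=cv2.INTER_CUBIC))
    S=C[v-30:v+30,u-30:u+30].reshape(-1,3);Q=S[(abs(S[:,2]-245)<6)&(np.hypot(*(S[:,:2]-c).T)<30)];print(len(Q),Q.mean(0) if len(Q) else 0)
    if n=="top1":
      g=p.astype(int);m=(g.min(2)>120)&((g.max(2)-g.min(2))<45);m&=np.hypot(*np.indices(m.shape)-np.array([v,u])[:,None,None])<25
      for vv,uu in zip(*np.nonzero(m)): print(uu,vv,g[vv,uu],C[vv,uu],ray(uu,vv,245,K,T)[:2]-c)
cv2.imwrite("pics/c2.png",np.hstack(out))
```

```text
top1 220 195
313 [579.4  36.4 246.8]
215 185 [129 128 131] [595.4  47.1 248.3] [19.  12.7]
216 185 [138 138 142] [595.7  45.4 247.5] [19.2 10.9]
217 185 [142 141 143] [596.   43.7 246.6] [19.4  9.1]
218 185 [130 130 132] [595.7  41.5 249.2] [19.5  7.3]
214 186 [136 135 136] [593.4  48.7 248.2] [17.  14.3]
215 186 [144 144 147] [593.5  46.8 248.4] [17.2 12.5]
216 186 [145 146 150] [593.6  45.  248.6] [17.3 10.7]
217 186 [147 146 149] [594.   43.4 247.4] [17.5  8.9]
218 186 [144 144 146] [594.1  41.5 248.2] [17.7  7.1]
219 186 [123 122 124] [594.1  39.6 248.7] [17.9  5.3]
213 187 [134 131 128] [591.8  50.6 245.8] [15.  15.9]
214 187 [143 142 144] [591.6  48.5 247.8] [15.2 14.1]
215 187 [147 146 149] [591.5  46.5 249. ] [15.3 12.3]
216 187 [150 149 152] [591.9  44.9 247.8] [15.5 10.5]
217 187 [146 146 149] [592.3  43.2 246.7] [15.7  8.7]
218 187 [147 147 151] [592.4  41.4 247. ] [15.8  6.9]
219 187 [138 137 140] [592.6  39.6 247.1] [16.   5.1]
214 188 [140 140 141] [589.8  48.3 247.8] [13.3 13.9]
215 188 [148 148 152] [589.3  46.  251. ] [13.5 12.1]
216 188 [148 149 151] [590.1  44.6 24
[... 587 characters left out ...]
37.2 248. ] [12.5  2.8]
215 190 [140 139 142] [586.5  46.2 246.7] [ 9.8 11.6]
216 190 [147 146 150] [586.3  44.1 248.8] [10.   9.8]
217 190 [148 148 152] [586.5  42.4 248.1] [10.1  8. ]
218 190 [146 146 150] [586.9  40.7 247. ] [10.3  6.2]
219 190 [140 140 145] [586.7  38.6 249.3] [10.5  4.4]
220 190 [132 133 135] [587.3  37.1 247.1] [10.6  2.6]
215 191 [125 124 128] [584.3  45.7 248.5] [ 8.  11.4]
216 191 [142 141 146] [584.4  43.9 248.9] [8.1 9.6]
217 191 [143 143 147] [584.7  42.1 248.3] [8.3 7.8]
218 191 [135 136 139] [585.3  40.6 246.1] [8.5 6. ]
219 191 [123 122 125] [585.2  38.7 247.1] [8.6 4.2]
216 192 [123 122 126] [582.4  43.5 249.6] [6.3 9.4]
scene1 284 180
286 [581.2  40.5 245. ]
```

View pics/c2.png

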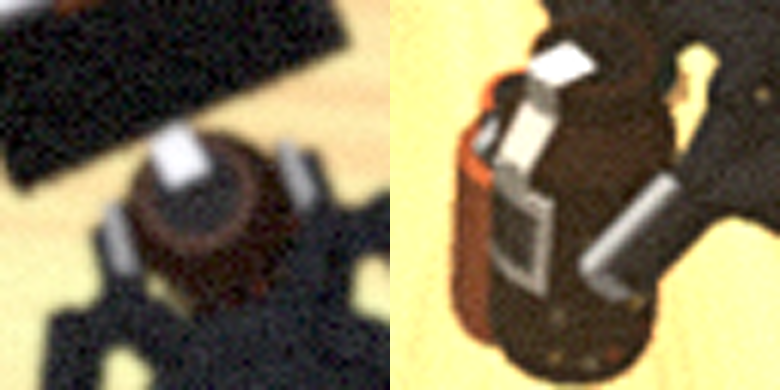

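```bash
python3 -m inch '[[0.005,0,0.004,0,0,0],[0.0076,0,0.0089,0,0,0],[0.0076,0,0.0089,0,0,0],[0.0076,0,0.0089,0,0,0],[0.0076,0,0.0089,0,0,0],[0.0076,0,0.0089,0,0,0],[0.0076,0,0.0089,0,0,0],[0.0076,0,0.0089,0,0,0],[0.0076,0,0.0089,0,0,0],[0.005,0,0.007,0,0,0],[0,0,0,0,0,0],[0,0,0,0,0,0]]'
python3 -c "
from h import *
go(vt(-95,0,19),tool(25,50),12)
"
```

```text
time_s: 9.55
position: [611.9, 49.3, 80.1]
tool_rot: [-0.203, 0.884, 0.095, 0.411]
ft_force: [0.6, 0.3, -4.3]
grip_width: 51.4
grip_force: 43.1
9.55 [611.9  49.3  80.1] [ 0.6  0.3 -4.3] 51.379781091671056
12 rows of [-0.0029, 0.0006, 0.005] [0.06, -0.01, 0.05]
```

```bash
python3 -m inch '[[-0.0029,0.0006,0.005,0,0,0],[-0.0029,0.0006,0.005,0,0,0],[-0.0029,0.0006,0.005,0,0,0],[-0.0029,0.0006,0.005,0,0,0],[-0.0029,0.0006,0.005,0,0,0],[-0.0029,0.0006,0.005,0,0,0],[-0.0029,0.0006,0.005,0,0,0],[-0.0029,0.0006,0.005,0,0,0],[-0.0029,0.0006,0.005,0,0,0],[-0.0029,0.0006,0.005,0,0,0],[0,0,0,0,0,0],[0,0,0,0,0,0]]'
python3 - <<'E'
from h import *
go(vt(-80,0,17.5),tool(25,50),3)
from plant import r
p,d=r.read_camera("scene");u,v=225,210
cv2.imwrite("pics/c3.png",cv2.resize(cv2.convertScaleAbs(p[150:290,150:330,::-1],alpha=1.5),(720,560),interpolation=cv2.INTER_CUBIC))
E
```

```text
time_s: 10.55
position: [660.8, 80.0, 71.2]
tool_rot: [-0.204, 0.883, 0.095, 0.412]
ft_force: [0.8, -0.1, -4.9]
grip_width: 51.1
grip_force: 43.2
10.55 [660.8  80.   71.2] [ 0.8 -0.1 -4.9] 51.141694968822954
3 rows of [-0.0045, 0.0004, 0.0077] [0.25, -0.0, 0.22]
```

View pics/c3.png

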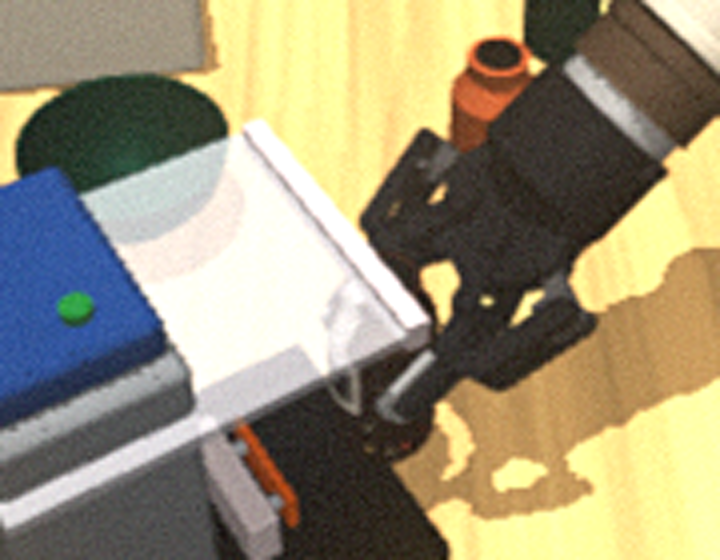

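```bash
python3 -m inch '[[-0.0015,0,0.005,0,0,0],[-0.002,0,0.0045,0,0,0],[-0.002,0.0005,0.004,0,0,0],[-0.002,0.0005,0.003,0,0,0],[0,0,0,0,0,0],[0,0,0,0,0,0]]'
python3 -c "
from h import *
go(vt(-70,0,17),tool(25,50),10)
"
```

```text
time_s: 11.1
position: [676.1, 88.5, 66.5]
tool_rot: [-0.204, 0.883, 0.095, 0.412]
ft_force: [-0.5, 0.7, -5.8]
grip_width: 51.2
grip_force: 43.3
11.1 [676.1  88.5  66.5] [-0.5  0.7 -5.8] 51.248848613001094
10 rows of [-0.0012, 0.0001, 0.0015] [0.07, 0.0, 0.07]
```

```bash
F='[-0.00064,0,0.00077,0,0,0]'
python3 -m inch '[[-0.00064,0,0.00077,0,0,0],[-0.00064,0,0.00077,0,0,0],[-0.00064,0,0.00077,0,0,0],[-0.00064,0,0.00077,0,0,0],[-0.00064,0,0.00077,0,0,0],[-0.00064,0,0.00077,0,0,0],[0,0,0,0,0,0]]' | egrep 'pos|force'
python3 -m inch '[[-0.00064,0,0.00077,0,0,0],[-0.00064,0,0.00077,0,0,0],[-0.00064,0,0.00077,0,0,0],[-0.00064,0,0.00077,0,0,0],[0,0,0,0,0,0]]' | egrep 'pos|force'
python3 -m inch '[[-0.00064,0,0.00077,0,0,0],[-0.00064,0,0.00077,0,0,0],[0,0,0,0,0,0]]' | egrep 'pos|force'
```

```text
position: [681.6, 90.9, 66.7]
ft_force: [0.7, 0.2, -5.3]
grip_force: 43.3
position: [685.2, 92.7, 66.6]
ft_force: [0.5, -0.3, -5.0]
grip_force: 43.3
position: [686.9, 93.6, 66.6]
ft_force: [0.4, 0.4, -4.5]
grip_force: 43.3
```

```bash
for i in 1 ; do
python3 -m inch '[[-0.00064,0,0.00077,0,0,0],[-0.00064,0,0.00077,0,0,0],[-0.00064,0,0.00077,0,0,0],[0,0,0,0,0,0]]' | egrep 'pos|ft'
python3 -m inch '[[-0.00064,0,0.00077,0,0,0],[-0.00064,0,0.00077,0,0,0],[0,0,0,0,0,0]]' | egrep 'pos|ft'
python3 -m inch '[[-0.00064,0,0.00077,0,0,0],[-0.00064,0,0.00077,0,0,0],[0,0,0,0,0,0]]' | egrep 'pos|ft'
done
```

```text
position: [689.7, 94.9, 66.6]
ft_force: [-0.5, -0.7, -4.5]
position: [691.4, 95.8, 66.6]
ft_force: [1.0, -0.4, -5.4]
position: [693.2, 96.6, 66.6]
ft_force: [0.7, -0.7, -5.3]
```

```bash
cd .;
python3 -m inch '[[-0.00064,0,0.00077,0,0,0],[-0.00064,0,0.00077,0,0,0],[0,0,0,0,0,0]]' | egrep 'pos|ft'
python3 -m inch '[[-0.00064,0,0.00077,0,0,0],[0,0,0,0,0,0]]' | egrep 'pos|ft'
python3 -m inch '[[-0.00064,0,0.00077,0,0,0],[0,0,0,0,0,0]]' | egrep 'pos|ft'
```

```text
position: [695.0, 97.5, 66.5]
ft_force: [0.0, 0.1, -4.8]
position: [695.8, 97.9, 66.4]
ft_force: [-0.2, -0.0, -5.7]
position: [696.6, 98.4, 66.4]
ft_force: [-0.0, -0.3, -5.0]
```

```bash
cd .;
python3 -m inch '[[-0.00064,0,0.00077,0,0,0],[0,0,0,0,0,0]]' | egrep 'pos|ft'
python3 -m inch '[[-0.00064,0,0.00077,0,0,0],[0,0,0,0,0,0]]' | egrep 'pos|ft'
```

```text
position: [697.5, 98.8, 66.4]
ft_force: [-0.8, -0.4, -6.4]
position: [698.5, 99.3, 66.4]
ft_force: [-0.2, -0.7, -5.2]
```

```bash
cd .;
python3 -m inch '[[-0.00064,0.0004,0.00077,0,0,0],[0,0,0,0,0,0]]' | egrep 'pos|ft'
python3 -m inch '[[-0.00064,0.0003,0.00077,0,0,0],[0,0,0,0,0,0]]' | egrep 'pos|ft'
python3 - <<'E'
from plant import r
import cv2
p,d=r.read_camera("scene")
cv2.imwrite("pics/c4.png",cv2.resize(cv2.convertScaleAbs(p[170:300,140:280,::-1],alpha=1.7),(640,594),interpolation=cv2.INTER_CUBIC))
E
```

```text
position: [699.2, 99.9, 66.4]
ft_force: [-1.2, -0.3, -6.0]
position: [700.0, 100.7, 66.4]
ft_force: [-0.6, -1.2, -5.7]
```

View pics/c4.png

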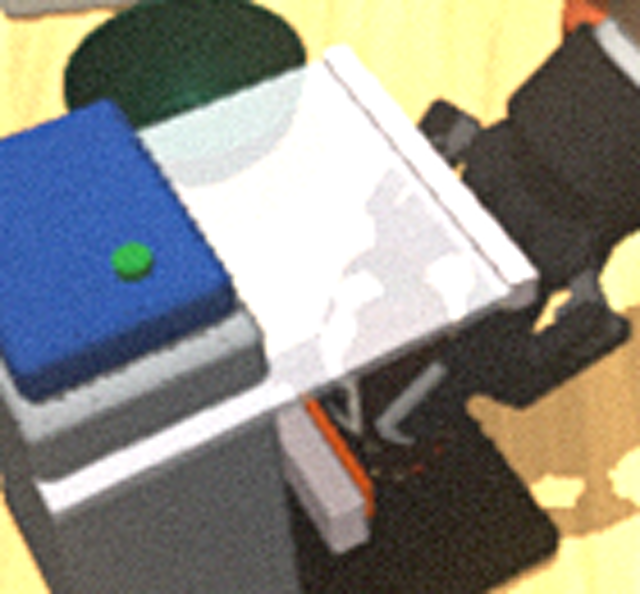

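```bash
cd .;
python3 -m inch '[[-0.00064,0.0002,0.00077,0,0,0],[0,0,0,0,0,0]]' | egrep 'pos|ft'
python3 -m inch '[[-0.00064,0.0001,0.00077,0,0,0],[0,0,0,0,0,0]]' | egrep 'pos|ft'
```

```text
position: [700.8, 101.3, 66.4]
ft_force: [-0.5, -1.4, -5.7]
position: [701.6, 101.8, 66.3]
ft_force: [-0.3, -0.8, -4.8]
```

```bash
cd .;
python3 -m inch '[[-0.00064,0.0001,0.00077,0,0,0],[0,0,0,0,0,0]]' | egrep 'pos|ft'
```

```text
position: [702.2, 102.2, 66.3]
ft_force: [-3.6, -1.7, -3.4]
```

```bash
cd .;
python3 -m inch '[[-0.00064,0.0001,0.00077,0,0,0],[0,0,0,0,0,0]]' | egrep 'pos|ft'
```

```text
position: [702.8, 102.5, 66.3]
ft_force: [-7.2, -4.6, -0.4]
```

```bash
cd .;
python3 -m inch '[[0.0004,0,0.0003,0,0,0],[0.0004,0,0.0003,0,0,0],[0,0,0,0,0,0]]' | egrep 'pos|ft'
python3 -m inch '[[0.0004,0,0.0003,0,0,0],[0,0,0,0,0,0]]' | egrep 'pos|ft'
```

```text
position: [702.7, 102.4, 65.4]
ft_force: [-5.7, -2.4, -0.9]
position: [702.7, 102.4, 65.0]
ft_force: [-6.4, -3.5, -0.0]
```

```bash
cd .;
python3 -m inch '[[0.0004,0,0.0003,0,0,0],[0,0,0,0,0,0]]' | egrep 'pos|ft'
```

```text
position: [702.7, 102.4, 64.4]
ft_force: [-6.8, -3.5, -1.0]
```

```bash
cd .;
python3 -m inch '[[0.0004,0,0.0003,0,0,0],[0,0,0,0,0,0]]' | egrep 'pos|ft'
```

```text
position: [702.8, 102.5, 64.3]
ft_force: [-6.9, -3.7, 1.2]
```

```bash
cd .;
python3 -m inch '[[0.0004,0,0.0003,0,0,0],[0,0,0,0,0,0]]' | egrep 'pos|ft'
```

```text
position: [703.0, 102.5, 64.4]
ft_force: [-8.9, -5.2, 3.1]
```

```bash
cd .;
python3 -m inch '[[0,0,0,0,0,0],[0,0,0,0,0,0],[0,0,0,0,0,0],[0,0,0,0,0,0],[0,0,0,0,0,0],[0,0,0,0,0,0]]' 0.058 | egrep 'pos|ft|wid'
python3 - <<'E'
from plant import r
import cv2,numpy as np
a=[]
for n,(u,v,w) in dict(scene=(205,230,60),top=(222,160,45)).items():
    p,d=r.read_camera(n);a.append(cv2.resize(cv2.convertScaleAbs(p[v-w:v+w,u-w:u+w,::-1],alpha=1.7),(400,400),interpolation=cv2.INTER_CUBIC))
cv2.imwrite("pics/c5.png",np.hstack(a))
E
```

```text
position: [703.6, 103.1, 63.9]
ft_force: [0.1, -0.4, 0.8]
grip_width: 58.1
```

View pics/c5.png

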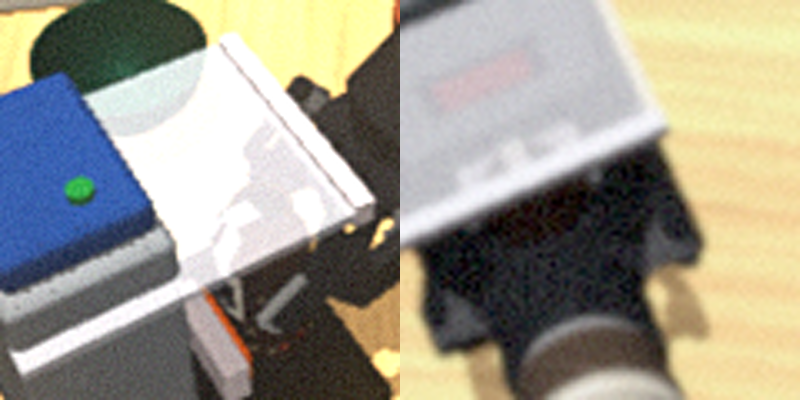

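```bash
cd .;
python3 -m inch '[[0,0,0,0,0,0],[0,0,0,0,0,0],[0,0,0,0,0,0],[0,0,0,0,0,0],[0,0,-0.001,0,0,0],[0,0,-0.003,0,0,0],[0,0,-0.004,0,0,0],[0,0,-0.005,0,0,0],[0,0,-0.006,0,0,0],[0,0,-0.006,0,0,0]]' 0.078 | egrep 'pos|ft|wid'
python3 -m inch '[[0,0,-0.008,0,0,0],[0,0,-0.01,0,0,0],[0,0,-0.012,0,0,0],[0,0,-0.014,0,0,0],[0,0,-0.016,0,0,0],[0,0,-0.016,0,0,0],[0,0,-0.016,0,0,0],[0,0,-0.016,0,0,0],[0,0,-0.016,0,0,0],[0,0,-0.016,0,0,0],[0,0,-0.01,0,0,0],[0,0,0,0,0,0]]' | egrep 'pos|ft|wid|time'
python3 - <<'E'
from plant import r
from h import *
a=[]
for n in("scene","wrist","top"):
    m=r.camera_model(n);p,d=r.read_camera(n);np.savez(n+"9.npz",p=p,d=d,K=m["K"],T=m["cam_to_world"])
    u,v,w=dict(scene=(205,230,60),top=(222,160,45),wrist=(256,192,192))[n]
    a.append(cv2.resize(cv2.convertScaleAbs(p[v-w:v+w,u-w:u+w,::-1],alpha=1.7),(266,266) if n!="scene" else (266,266),interpolation=cv2.INTER_AREA if n=="wrist" else cv2.INTER_CUBIC))
cv2.imwrite("pics/c6.png",np.hstack(a))
p,d,K,T=load("wrist9.npz");C=cloud(d,K,T).reshape(-1,3)
b=np.array([737.3,124.7]);t=np.radians(30);A=np.array([[np.cos(t),np.sin(t)],[-np.sin(t),np.cos(t)]])
X=np.c_[(C[:,:2]-b)@A.T,C[:,2]]
for lo,hi in((25,45),(45,65),(65,95)):
    Q=X[(X[:,2]>lo)&(X[:,2]<hi)&(X[:,0]>-115)&(X[:,0]<-45)&(abs(X[:,1])<40)];print(lo,len(Q),Q.min(0),Q.max(0),np.median(Q,0))
E
```

```text
position: [685.4, 94.2, 79.9]
ft_force: [-0.7, 0.4, -0.0]
grip_width: 78.1
time_s: 18.5
position: [582.0, 43.4, 177.9]
ft_force: [-0.2, -0.5, 0.2]
grip_width: 77.9
25 747 [-85.43113312 -27.43403859  25.03284597] [-54.07961603  24.78595196  44.97991865] [-80.14942687   0.99809331  35.20360608]
45 804 [-84.51323996 -26.70541236  45.01533966] [-59.65814743  25.37877098  64.9923497 ] [-80.1823297    1.05619582  55.0543847 ]
65 1332 [-85.1908399  -26.6618107   65.01998226] [-57.08108232  24.74144061  94.98639211] [-80.23619578   1.07938421  80.31856864]
```

View pics/c6.png

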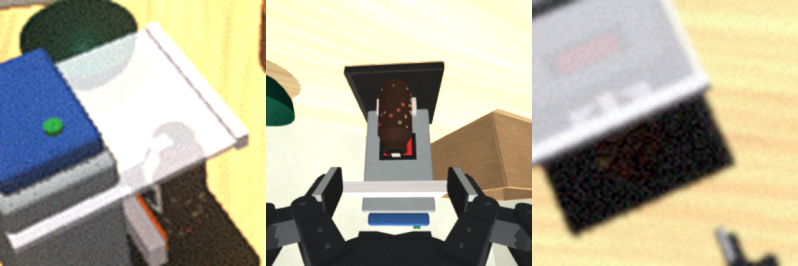

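Run:
```python
from h import *
np.set_printoptions(precision=1,suppress=True)
b=np.array([737.3,124.7]);t=np.radians(30);A=np.array([[np.cos(t),np.sin(t)],[-np.sin(t),np.cos(t)]])
for n in("scene0","scene1","scene9"):
    p,d,K,T=load(n+".npz");C=cloud(d,K,T);g=p.astype(int)
    m=np.zeros(d.shape,bool);B=np.s_[245:300,195:245];m[B]=((g[...,0]>80)&(g[...,0]>2*g[...,2])&(g[...,0]>1.5*g[...,1]))[B]
    v,u=np.nonzero(m);X=C[m];X=np.c_[(X[:,:2]-b)@A.T,X[:,2]];k=(X[:,2]>15)&(X[:,2]<50)
    # top edge of pad: ray at z=42 through topmost orange pixel per column near the visible (+y) end
    print(n,len(u),u.min(),u.max(),v.min(),v.max(),np.median(X[k],0),np.percentile(X[k],[10,90],axis=0))
    q=np.array([ray(u[v==y].max()+.5,y,31,K,T)[:2]-b for y in range(v.max()-8,v.max()-2) if (v==y).any()])@A.T;print(q.mean(0))
for n,bx in dict(clay=((578,-112.4)),teal=((518.9,-257.7))).items():
    for f in("top0","top9"):
        p,d,K,T=load(f+".npz");C=cloud(d,K,T).reshape(-1,3);Q=C[(abs(C[:,2]-110)<8)&(np.hypot(*(C[:,:2]-np.array(bx)).T)<40)];print(n,f,len(Q),Q.mean(0))
```

```text
scene0 60 210 223 256 280 [-37.3   6.1  41.2] [[-39.1 -20.5  25.8]
 [-36.   25.8  43. ]]
[-41.6  19.6]
scene1 80 209 223 256 280 [-36.9   6.8  40.9] [[-38.8 -19.8  29.1]
 [-35.1  25.6  42.5]]
[-41.9  19.8]
scene9 45 207 219 258 278 [-29.8   2.8  41.7] [[-32.8 -17.2  36.6]
 [-28.7  22.4  42.9]]
[-34.9  10.2]
clay top0 213 [ 576.1 -111.3  110.2]
clay top9 213 [ 576.1 -111.3  110. ]
teal top0 228 [ 516.9 -257.1  109.6]
teal top9 230 [ 516.8 -257.   109.7]
```

```bash
python3 -c "
from plant import r
print(r.job_done())"
```

```text
the job is handed in; nothing more can be done
None
```

I handed the job in at about 18.7 s of the 54 s. The vase stands upright on the plinth about 1 mm off its centre line, with the pad pressed about 7 of its 8 mm and both other vases where they were. The label was about 3° off square when last measured, just before insertion; no verdict came back.

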